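# Shuttle a heavy amplifier chassis to the inspection mark and leave it at rest

### The job

Slide the open amplifier on its nearly frictionless rail carriage over to the inspection station, so that the steel pointer on the chassis lines up with the station's pointer blade and the carriage stands still there without being held; watch it stay there, untouched, for three full seconds before you finish. Start, brake and correct it only by pressing lightly on its two sprung rubber bumpers: do not grip them and do not touch the open chassis. Go gently, let the carriage strike neither end stop of the rail, and leave everything else on the bench where it is.

Things in the scene. Friction and masses are not known exactly. Their poses are not given: they have to be found in the camera images.
- rail: fixed linear rail unit: aluminium base plate 150 x 740 x 8 mm with two steel rods, tops 28 mm above the table. Origin at the middle of its underside, on the table. Its y axis runs along the travel (roughly from the robot's right to its left), x away from the robot, z up. Placed anew (also turned by up to 0.1 rad) each time. A steel end block (28 mm high) stands at each end (y = -355 and +355 mm)
- carriage (a joint): carriage position along the rail, m: 0 at mid rail, positive to rail +y; chassis centre is at rail x = 0, y = this value. End stops at -0.270 and +0.270. Carriage, chassis and bumpers together 3.1 kg nominal (carriage's hidden mass 0.7 to 1.4 times); friction only about 0.005 N dry and 0.08 N s/m viscous, so it coasts far. Starts at rest on the -y part, short of the mark
- chassis: open aluminium and black amplifier chassis with a green board, copper coil and capacitors, 112 (x) x 144 (y) x 46 mm, bolted on the carriage plate (118 x 150 mm, 30 to 46 mm above the table) and riding with it; not to be touched. Top of its walls 92 mm above the table. Its origin is at table height (z = 0) under its centre; axes parallel to the rail's
- pointer (a point): outer tip of the steel pointer blade (12 mm wide) on the chassis, 85 mm from the chassis centre along rail +x and 89.5 mm above the table, at the chassis centre along y
- station: fixed inspection station on the far (+x) side of the rail: black foot 90 x 80 mm, steel post and small white camera, 220 mm high. Origin on the table at the middle of the foot's near edge, 105 mm from the rail's centreline; axes parallel to the rail's. It stands anew along the rail each time. The camera stays over 120 mm clear of the rail's centreline
- mark (a point): tip of the station's steel pointer blade (12 mm wide, 89.5 mm above the table), which points at the rail, 100 mm from its centreline. The job is done when the chassis pointer has the same position along the rail's y as this mark (a gap of 15 mm stays between the two tips along x)
- bumper_right (a joint): compression of the sprung bumper on the carriage's -y end, m: 0 fully out, 0.045 at its limit. Spring 15 N/m nominal, no preload, hardly damped (0.3 N s/m), so a blow bounces. Pressing it towards +y drives the carriage to +y with the force 15 x compression. Plunger mass 50 g
- bumper_left (a joint): compression of the like bumper on the carriage's +y end, m: 0 fully out, 0.045 at its limit, same spring. Pressing it towards -y brakes the carriage or drives it to -y
- bumper_right_face (a point): centre of the outer face of the -y bumper's upright round rubber disc (60 mm across, 10 mm thick), 56 mm above the table; the disc spans 26 to 86 mm above the table. Fully out it is 130 mm from the chassis centre (55 mm beyond the carriage plate). Can be pressed from outside with the closed fingers pointing down (the pads are about 22 mm wide)
- bumper_left_face (a point): centre of the outer face of the +y bumper's disc, the same size and height, 130 mm from the chassis centre on its other side
- spool: loose grey solder spool, 54 mm across, 44 mm high, beyond the rail; origin at its underside; leave alone
- driver: loose red screwdriver lying on the robot's side of the rail; leave alone
- flux: loose jar, 44 mm across, 85 mm high, beyond the rail; origin at its underside; leave alone
- heatsink: loose finned aluminium heatsink 50 x 60 x 32 mm beyond the rail; origin at its underside; leave alone
- coil: loose copper coil, 60 mm across, 30 mm high, on the robot's side of the rail; leave alone
Things that resemble listed ones, but are neither listed nor needed, are in the scene too. What is shaped like the station but red, turquoise or yellow is not meant.

How it is judged:
On the way:
1. the chassis pointer stands at the mark, at rest and untouched, for three seconds (y of pointer in the frame of mark between -0.014 and 0.014 m and velocity of joint carriage between -0.008 and 0.008 m/s and contact force between each of the arm, the fingers and carriage below 0.05 N), for 3 s.
At the end, for the whole second after the job is handed in: the chassis pointer is within 14 mm of the mark along the rail, the carriage moves slower than 8 mm/s, and the robot does not touch it; this has lasted three seconds before the end (all of step 1).
It fails at once if the carriage strikes an end stop (comes within 5 mm of it) (value of joint carriage above 0.265 m or value of joint carriage below -0.265 m).
It fails at once if the carriage runs faster than 0.25 m/s (velocity of joint carriage above 0.25 m/s or velocity of joint carriage below -0.25 m/s).
It fails at once if the open chassis is touched (over 1 N) (contact force between any of the arm, the fingers and chassis above 1 N).
It fails at once if the carriage or a bumper is gripped, knocked or pressed hard (over 8 N) (contact force between any of the arm, the fingers and carriage above 8 N).
It fails at once if a bystander is moved by more than 20 mm (distance of any of spool, driver, flux, heatsink, coil from where it was at the start of the episode above 0.02 m).
It also fails if it takes over 42 s, if anything falls off the work surface, if the arm or the gripper's body presses on something with over 40 N, if the wrist force passes 120 N, or if a joint passes its speed limit or range.

### The arm

A 7-joint arm with a two-finger parallel gripper is mounted at the origin on the work surface. World frame = base frame: x ahead of the robot, y to its left, z up, the work surface at z = 0. Lengths are in m, angles in rad, forces in N, time in s.
With the tool pointing down it reaches from about 0.425 to 0.875 m from the base axis. Payload 4.7 kg.
Tool frame: the origin (TCP) lies between the finger pads; the fingertips stand 11 mm ahead of it and the grasp point (between the pads) lies 8 mm behind it; z points along the fingers, y is the line along which they close (so a half turn about z gives the same grasp; the last joint's range is limited). The gripper opens to 87 mm and grips with 3 to 60 N. Pads are 19 mm wide; open, the fingers measure 117 mm over their backs; the gripper's body (75 mm by 190 mm) begins 51 mm behind the grasp point.
Start: joints at [1.121, 0.321, -0.07, 1.45, 0.023, 1.371, -0.057], TCP at [0.291, -0.581, 0.234] pointing down, gripper open.
Joint ranges: [-2.86, 2.86], [-0.3, 2.09], [-1.38, 1.24], [0.06, 2.45], [-1.56, 4.7], [0.09, 2.05], [-2.69, 2.69]. Speed limits (rad/s): [2.57, 2.57, 3.14, 3.14, 3.14, 3.14, 3.14].

### API

Orientations are given as a rotation vector (axis times angle).
In Python, from bench import ctrl gives the robot as it stands. The module is installed in compiled form; this text tells all that it offers.
- The arm moves only by the shell command python3 -m inch 'ROWS' [FORCE]. ROWS is JSON, a list of rows, each an object with "slide": the shift along the tool's x, y, z scaled (see below), a list of three; "angular": the turn, a rotation vector about the tool's x, y, z scaled (see below), a list of three; "claw": the opening, from -1 (shut) to 1 (fully open). In form: [{"slide": [tx, ty, tz], "angular": [rx, ry, rz], "claw": claw}, ...]. A call has 1 to 10 rows; each row is the pose to reach, as a shift and turn from the pose commanded when the call began, along the tool's axes at that moment; what a row does not reach only later rows make up. The controller multiplies each number of a shift by 0.25 m and each number of a turn by 30 degrees. A row lasts 1/10 s, in which the tool goes at most 50 mm and 8.59 degrees, less where a joint would pass 70% of its speed; a pose out of reach is approached as far as the arm can. A call with a number of a shift or a turn outside -1 to 1 is refused whole. A call with a gripper value outside its range is refused whole. The fingers move at their own pace and stop on an object; FORCE is the grip in N (left out, the last holds). Time passes only in rows, so rows that repeat a pose let the fingers close. It gives the time, the measured TCP pose, the force, the opening and the grip force at its end, in the units of the state.
- ctrl.get_state(): the state, without advancing time (a new reading comes with each control period).
- ctrl.get_image(name): name is "scene" or "top" or "wrist"; returns a dict with "color" (384x512x3 uint8, red, green, blue), "depth" (384x512 float32, m along the optical axis (not along the pixel's ray), 0 where there is no reading), "camera_matrix" (3x3 intrinsics, pixels), "extrinsics" (4x4, takes a point from camera to world coordinates); the wrist camera has in their place "tool_from_camera" (4x4, takes a point from camera to tool coordinates, whose origin is the TCP and whose axes are the flange's). Camera axes: x right, y up, looking along -z (the intrinsics and any distortion apply to the point x, -y, -z); pixel columns grow to the right and rows downward; lengths in m; the calibration is good to about 2 mm. A picture is of the moment at which its call begins: read the wrist's pose just before it.
- ctrl.close_job(): hands the job in; it is judged then, once.
Trained networks look in the newest picture that a camera, given by its name, has taken for a name from the list of things; names that differ only in an ending like _2 or _b are one class to them, and where a whole thing is asked for, a point or a joint stands for the part that bears it (a point fixed in the world has none). Each returns a list of dicts, best first, with "confidence" (0 to 1); they miss things now and then, are a little off and sometimes report something else, mostly with a low value. They report only what shows in the picture. A call takes as long as a camera call. They do not tell look-alikes from the thing itself.
- ctrl.find_in(query, camera): "bbox" ([centre column, centre row, width, height] in pixels, round what is visible of it).
- ctrl.outline_of(query, camera): "mask" (384x512 bool, what is visible of it) and "bbox" ([centre column, centre row, width, height] in pixels, round what is visible of it).
The state is a dict: "time": time; "joint_positions": joint angles; "qd": joint speeds; "joint_torque": joint torques, N m; "position": TCP position; "tool_rot": TCP orientation; "ft_force": force on the tool from outside, world axes, zero at the start; "torque": the same for the moment, N m; "grip_width": opening from 0.0 (shut) to 1.0 (fully open); "grip_force": force on a finger pad.
Only numpy, scipy, OpenCV 4.12 (cv2) and the standard library are available. Lean on these libraries where they do the work, as an engineer would, in place of code of your own. Each camera call takes 0.05 s, during which the arm holds its last target. There are 200 camera calls.

## Working session

There is one attempt and no reset: what is moved stays moved. The work goes in short steps, Python scripts to look and compute and a shell command to move; the robot and the scene stay as the last step left them, time stands still between calls to the robot, and variables do not carry over. Pictures are saved under pics/ and viewed, at most 10 in all, crops included, and the job is handed in when it is done.

```bash
mkdir -p pics; cat > h.py <<'E'
import numpy as np, cv2
from bench import ctrl
from scipy.spatial.transform import Rotation as R
def cloud(im):
    K=im["camera_matrix"];d=im["depth"];v,u=np.mgrid[0:384,0:512]
    p=np.stack([(u-K[0,2])/K[0,0]*d,-(v-K[1,2])/K[1,1]*d,-d],-1)
    E=im["extrinsics"];return p@E[:3,:3].T+E[:3,3]
def proj(im,P):
    K=im["camera_matrix"];E=im["extrinsics"];q=(np.atleast_2d(P)-E[:3,3])@E[:3,:3]
    return np.stack([K[0,2]+K[0,0]*q[:,0]/-q[:,2],K[1,2]+K[1,1]*-q[:,1]/-q[:,2]],-1)
def st():
    s=ctrl.get_state();print(round(s["time"],2),np.round(s["position"],4),np.round(s["tool_rot"],3),np.round(s["ft_force"],2),s["grip_width"]);return s
E
python3 - <<'E'
from h import *
s=st()
print(np.round(R.from_rotvec(s["tool_rot"]).as_matrix(),3))
for n in ["top","scene"]:
    im=ctrl.get_image(n);c=cloud(im);np.savez(n+".npz",c=c,**im)
    cv2.imwrite(f"pics/{n}0.png",im["color"][:,:,::-1])
    for q in ["rail","chassis","carriage","station","bumper_right","bumper_left","pointer"]:
        for o in ctrl.outline_of(q,n)[:4]:
            m=o["mask"]&(im["depth"]>0);p=c[m]
            print(n,q,round(o["confidence"],2),np.round(o["bbox"]),m.sum(),np.round(np.median(p,0),3) if len(p) else "", np.round(p[:,2].max(),3) if len(p) else "")
st()
E
```

```text
0.0 [ 0.2905 -0.5809  0.2325] [-3.056e+00 -7.220e-01  1.000e-03] [-0.36 -0.06 -0.16] 0.9971030915954952
[[ 0.894  0.447 -0.001]
 [ 0.447 -0.894  0.002]
 [-0.    -0.002 -1.   ]]
top rail 0.76 [322. 204. 226.  88.] 9993 [ 0.515 -0.011  0.012] 0.099
top rail 0.63 [373. 232.  25.  15.] 329 [ 0.407 -0.171  0.03 ] 0.04
top rail 0.22 [298. 245.  63.  18.] 316 [0.395 0.043 0.022] 0.031
top chassis 0.57 [382. 186.  56.  48.] 1917 [ 0.538 -0.207  0.075] 0.099
top carriage 0.6 [381. 184.  86.  56.] 2463 [ 0.536 -0.205  0.07 ] 0.099
top station 0.88 [157. 228.  41.  38.] 1089 [0.479 0.49  0.02 ] 0.225
top station 0.77 [256. 160.  23.  47.] 866 [0.652 0.179 0.019] 0.224
top station 0.69 [173. 174.  37.  46.] 1058 [0.633 0.432 0.019] 0.226
top bumper_right 0.56 [296. 246.  61.  15.] 231 [0.398 0.027 0.024] 0.031
top bumper_left 0.56 [349. 194.  21.  21.] 233 [ 0.527 -0.084  0.064] 0.091
top pointer 0.68 [381. 185.  58.  51.] 1960 [ 0.539 -0.208  0.075] 0.099
scene rail 0.65 [184. 224. 244. 111.] 10131 [ 0.545 -0.1    0.011] 0.219
scene chassis 0.61 [262. 224.  34.  65.] 1260 [0.676 0.176 0.017] 0.
[... 213 characters left out ...]
6  0.079] 0.095
scene carriage 0.18 [185. 255.  17.  24.] 383 [ 0.667 -0.053  0.042] 0.048
scene station 0.95 [390. 156.  45.  60.] 966 [0.555 0.639 0.057] 0.222
scene station 0.94 [261. 222.  31.  66.] 1087 [0.677 0.176 0.031] 0.222
scene station 0.91 [342. 195.  46.  62.] 1138 [0.655 0.434 0.022] 0.222
scene station 0.81 [340. 158.  36.  60.] 837 [0.503 0.489 0.065] 0.222
scene bumper_right 0.82 [ 83. 245.  26.  19.] 258 [ 0.553 -0.322  0.063] 0.088
scene bumper_left 0.46 [161. 214.  18.  16.] 161 [ 0.534 -0.089  0.063] 0.088
scene pointer 0.94 [124. 229.  63.  55.] 2261 [ 0.55  -0.205  0.079] 0.095
0.8 [ 0.2908 -0.5814  0.2336] [ 3.057  0.722 -0.   ] [-0.03  0.01 -0.15] 0.9989998635617753
```

```bash
python3 - <<'E'
import cv2
a=cv2.imread("pics/top0.png")[130:280,130:450]; b=cv2.imread("pics/scene0.png")[140:300,50:420]
a=cv2.resize(a,(800,375),interpolation=cv2.INTER_CUBIC);cv2.imwrite("pics/a.png",a)
b=cv2.resize(b,(800,346),interpolation=cv2.INTER_CUBIC);cv2.imwrite("pics/b.png",b)
E
```

```text
(no output)
```

View pics/a.png

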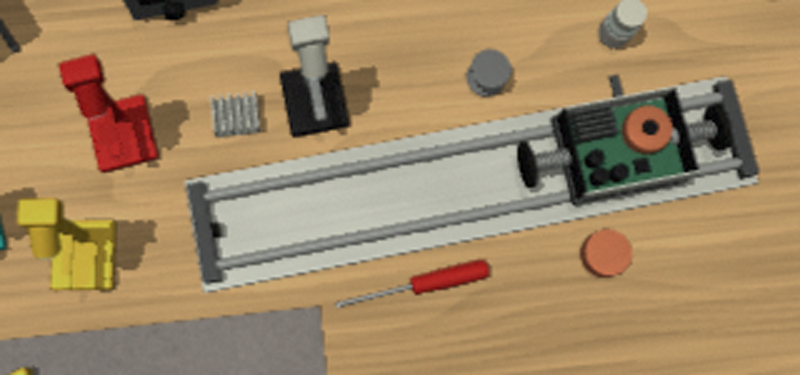

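View pics/b.png

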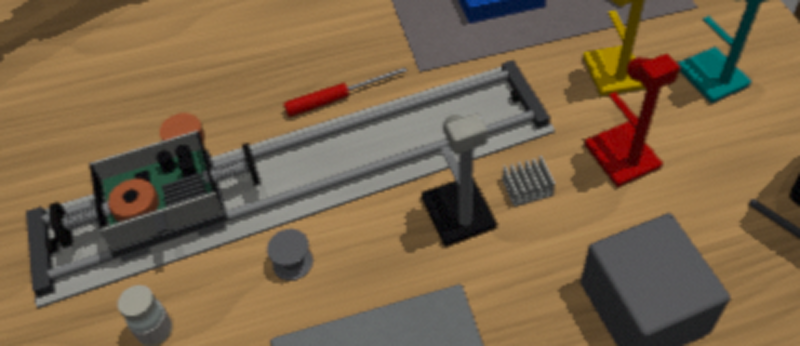

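```bash
cat >> h.py <<'E'
def railframe():
    im=np.load("top.npz");c=im["c"];m=cv2.fillPoly(np.zeros((384,512),np.uint8),[np.int32([[195,190],[435,150],[445,210],[200,258]])],1)>0
    p=c[m&(c[...,2]>0.004)&(c[...,2]<0.034)];p=p[(p[:,0]>0.3)]
    return p
E
python3 - <<'E'
from h import *
p=railframe()
(cx,cy),(w,h),a=cv2.minAreaRect(np.float32(p[:,:2]*1000));print("top rect",cx,cy,w,h,a,len(p))
im=np.load("top.npz");c=im["c"]
# colour plate mask via hsv: low sat, bright; corners
for n in ["top","scene"]:
    im=np.load(n+".npz");c=im["c"]
    m=(c[...,2]>0.021)&(c[...,2]<0.034)
    # end blocks & rods : cluster
    k,l,s,ce=cv2.connectedComponentsWithStats(m.astype(np.uint8))
    for i in range(1,k):
        if s[i,4]>25:
            q=c[l==i];r=cv2.minAreaRect(np.float32(q[:,:2]*1000));print(n,s[i],np.round(q.mean(0),3),np.round(r[0]),np.round(r[1]),round(r[2],1))
    m=(c[...,2]>0.08)&(c[...,2]<0.098)
    k,l,s,ce=cv2.connectedComponentsWithStats(m.astype(np.uint8))
    for i in range(1,k):
        if s[i,4]>8:
            q=c[l==i];r=cv2.minAreaRect(np.float32(q[:,:2]*1000));print(n,"hi",s[i],np.round(q.mean(0),3),np.round(r[0]),np.round(r[1]),round(r[2],1))
E
```

```text
top rect 519.8771362304688 -25.137115478515625 223.1627960205078 832.8751220703125 3.7525992393493652 8155
top [425 100  10  17  38] [ 0.801 -0.433  0.028] [ 799. -434.] [62.  6.] 15.5
top [265 117  33   4  53] [0.815 0.072 0.028] [815.  74.] [109.   5.] 90.0
top [434 118   7  10  27] [ 0.746 -0.45   0.026] [ 747. -449.] [37.  6.] 18.7
top [402 162  32  39 397] [ 0.549 -0.356  0.028] [ 550. -344.] [130.  79.] 2.9
top [ 205  180  154   63 1476] [0.504 0.144 0.027] [511. 108.] [129. 483.] 5.7
top [363 222  20  18 268] [ 0.407 -0.172  0.03 ] [ 407. -172.] [59. 55.] 82.0
top [295 234  31  13 187] [0.399 0.029 0.025] [399.  30.] [23. 99.] 8.4
top [ 118  277   43   56 1023] [0.259 0.576 0.03 ] [260. 579.] [150.  82.] 22.6
top [324 340  27  12  67] [ 0.072 -0.011  0.027] [ 70. -10.] [19. 85.] 11.2
top [306 353  17  25  77] [0.03  0.065 0.027] [28. 65.] [16. 83.] 53.3
top hi [454  88   7   7  12] [ 0.828 -0.506  0.082] [ 831. -507.] [11. 28.] 44.6
top hi [450  91   5   6  11] [ 0.819 -0.487  0.081] [ 820. -486.] [17. 12.] 23.9
top hi [209 104   5  13  18] [0.841 0.3   0.095] [839. 301.] [42.
[... 5287 characters left out ...]
i [345 267   6   3  10] [0.864 0.34  0.097] [864. 340.] [13.  6.] 69.3
scene hi [341 271   8   4  13] [0.872 0.327 0.097] [871. 328.] [ 8. 20.] 10.2
scene hi [369 270   4   6   9] [0.893 0.39  0.097] [891. 390.] [ 6. 15.] 51.7
scene hi [105 272  16  15 189] [ 0.706 -0.234  0.084] [ 705. -234.] [39. 37.] 1.4
scene hi [347 273   5   5   9] [0.883 0.336 0.097] [883. 337.] [11.  8.] 23.5
scene hi [355 276   7   5  11] [0.895 0.352 0.097] [894. 353.] [ 7. 19.] 26.8
scene hi [364 276   5   9  15] [0.907 0.369 0.097] [907. 369.] [ 8. 21.] 81.5
scene hi [351 281   3   9  11] [0.909 0.33  0.097] [908. 330.] [ 4. 22.] 70.1
scene hi [189 337  96  33 247] [0.975 0.02  0.089] [975.  21.] [216.   3.] 89.7
```

```bash
python3 - <<'E'
from h import *
im=np.load("top.npz");c=im["c"];rgb=im["color"]
hsv=cv2.cvtColor(rgb,cv2.COLOR_RGB2HSV)
th=0.097
poly=cv2.fillPoly(np.zeros((384,512),np.uint8),[np.int32([[195,190],[435,150],[445,210],[200,258]])],1)>0
m=poly&(hsv[...,1]<45)&(hsv[...,2]>150)&(c[...,2]>0.002)&(c[...,2]<0.014)
p=c[m];r=cv2.minAreaRect(np.float32(p[:,:2]*1000));print(m.sum(),r)
for it in range(4):
    ex=np.array([np.cos(th),np.sin(th)]);ey=np.array([-np.sin(th),np.cos(th)])
    X=p[:,:2]@ex;Y=p[:,:2]@ey
    b=np.linspace(np.percentile(Y,2),np.percentile(Y,98),60);lo=[];hi=[];bc=[]
    for i in range(59):
        q=X[(Y>=b[i])&(Y<b[i+1])]
        if len(q)>5: lo.append(q.min());hi.append(q.max());bc.append((b[i]+b[i+1])/2)
    def rob(x,y):
        x=np.array(x);y=np.array(y);k=np.ones(len(x),bool)
        for _ in range(6):
            f=np.polyfit(x[k],y[k],1);k=abs(y-np.polyval(f,x))<0.004
        return f,k.sum()
    (fl,nl),(fh,nh)=rob(bc,lo),rob(bc,hi);print(th,fl,nl,fh,nh);th-=(fl[0]+fh[0])/2
print("theta",th,"x edges",fl[1],fh[1],"Y range",Y.min(),Y.max())
for n in ["top","scene"]:
    c=np.load(n+".npz")["c"];
    RX=c[...,0]*np.cos(th)+c[...,1]*np.sin(th);RY=-c[...,0]*np.sin(th)+c[...,1]*np.cos(th)
    xc=(fl[1]+fh[1])/2
    def sel(z0,z1,x0,x1,y0,y1,l):
        k=(c[...,2]>z0)&(c[...,2]<z1)&(RX-xc>x0)&(RX-xc<x1)&(RY>y0)&(RY<y1)
        if k.sum(): print(n,l,k.sum(),"x",np.round(np.percentile(RX[k]-xc,[2,50,98]),4),"y",np.round(np.percentile(RY[k],[2,50,98]),4),np.round([RY[k].min(),RY[k].max()],4))
    sel(.075,.095,.062,.09,-.35,-.15,"pointer")
    sel(.08,.1,.09,.15,.05,.2,"mark blade")
    sel(.012,.03,.11,.19,.02,.22,"foot")
    sel(.07,.092,-.03,.03,-.16,-.10,"bumpL")
    sel(.07,.092,-.03,.03,-.41,-.36,"bumpR")
    sel(.06,.095,-.06,.06,-.345,-.17,"chassis")
    sel(.022,.032,-.07,.07,-.45,-.36,"blockR")
    sel(.022,.032,-.03,.03,.25,.36,"blockL")
E
```

```text
4933 ((520.2801513671875, -16.258209228515625), (149.2494659423828, 738.4921264648438), 5.129544734954834)
0.097 [0.00705462 0.44293399] 59 [0.00852317 0.58972555] 46
0.08921110497913974 [-0.00054026  0.44295679] 59 [5.59102143e-04 5.89663253e-01] 46
0.08920168525161262 [-0.00054967  0.4429568 ] 59 [5.4969963e-04 5.8966324e-01] 46
0.08920166927832214 [-0.00054968  0.4429568 ] 59 [5.49683686e-04 5.89663240e-01] 46
theta 0.08920166925121469 x edges 0.4429568028937179 0.5896632399949236 Y range -0.43180931297630737 0.30671352415254655
top pointer 26 x [0.063  0.0749 0.0839] y [-0.2579 -0.2519 -0.2462] [-0.2583 -0.2459]
top mark blade 62 x [0.1006 0.1248 0.1492] y [0.1129 0.1186 0.1243] [0.1128 0.1245]
top foot 447 x [0.1116 0.1458 0.1855] y [0.0801 0.1284 0.2093] [0.0786 0.2196]
top bumpL 67 x [-0.0246 -0.0008  0.024 ] y [-0.1385 -0.1255 -0.1217] [-0.1544 -0.1216]
top bumpR 77 x [-0.0238 -0.0016  0.0242] y [-0.3814 -0.374  -0.3705] [-0.3819 -0.3643]
top chassis 1514 x [-0.0563  0.0038  0.0549] y [-0.3235 -0.2541 -0.1796] [-0.3437 -0.1706]
top blockR 351 x [-0.0611 -0.0047  0.0611] y [-0.4278 -0.412  -0.363 ] [-0.4293 -0.3603]
top blockL 133 x [-0.0279 -0.0002  0.0284] y [0.273  0.2911 0.3027] [0.2716 0.3035]
scene pointer 39 x [0.063  0.0757 0.0858] y [-0.2556 -0.2496 -0.2444] [-0.2557 -0.2444]
scene mark blade 60 x [0.1005 0.1217 0.1479] y [0.114  0.1188 0.1262] [0.114  0.1266]
scene foot 523 x [0.1125 0.1561 0.1884] y [0.0826 0.1154 0.2122] [0.0798 0.2199]
scene bumpL 50 x [-0.017   0.0096  0.0261] y [-0.13   -0.1253 -0.1204] [-0.1301 -0.1203]
scene bumpR 72 x [-0.0163  0.0095  0.0271] y [-0.3792 -0.3733 -0.3696] [-0.3796 -0.3648]
scene chassis 1786 x [-0.055   0.013   0.0585] y [-0.322  -0.256  -0.1786] [-0.3432 -0.1705]
scene blockR 448 x [-0.0586  0.0109  0.0649] y [-0.4254 -0.4104 -0.3636] [-0.4262 -0.3605]
scene blockL 106 x [-0.0285  0.0013  0.0283] y [0.2739 0.2916 0.3041] [0.2734 0.305 ]
```

```bash
cat >> h.py <<'E'
TH,XC,MK=0.0892,0.5163,0.1187
Rr=np.array([[np.cos(TH),np.sin(TH)],[-np.sin(TH),np.cos(TH)]])
def tcp(s=None):
    s=s or ctrl.get_state();p=s["position"];r=Rr@np.array(p[:2]);return r[0]-XC,r[1],p[2]
def pointer(cams=("top","scene")):
    o=[]
    for n in cams:
        t=ctrl.get_state()["time"];c=cloud(ctrl.get_image(n));q=c[...,:2]@Rr.T;x=q[...,0]-XC
        k=(c[...,2]>.075)&(c[...,2]<.095)&(x>.063)&(x<.09)&(q[...,1]<.26)&(q[...,1]>-.4);y=q[...,1][k]
        y=y[abs(y-np.median(y))<.012] if k.sum() else y
        o.append((t,np.median(y)+(.001 if n=="top" else -.001) if len(y)>8 else np.nan,len(y)))
    return o
def look(n=1):
    for i in range(n):
        for t,y,k in pointer(): print(f"t={t:.2f} ptr={y:.4f} togo={MK-y:.4f} n={k}")
    s=ctrl.get_state();print("t=%.2f"%s["time"],"tcp rail",np.round(tcp(s),4),"F rail",np.round(Rr@np.array(s["ft_force"][:2]),2),"rot",np.round(s["tool_rot"],3))
E
python3 -m inch '[{"slide":[1,-0.2,0],"angular":[0,0,0.716],"claw":-1},{"slide":[1,-0.2,0],"angular":[0,0,0.716],"claw":-1},{"slide":[1,-0.2,0],"angular":[0,0,0.716],"claw":-1},{"slide":[1,-0.2,0],"angular":[0,0,0.716],"claw":-1},{"slide":[1,-0.2,0],"angular":[0,0,0.716],"claw":-1},{"slide":[1,-0.2,0],"angular":[0,0,0.716],"claw":-1}]' 5; python3 -c "
from h import *
look()"
```

```text
time: 1.4
position: [0.4989, -0.4172, 0.2336]
tool_rot: [-3.134, -0.158, -0.007]
ft_force: [0.3, 1.2, 0.5]
grip_width: 0.542
grip_force: 0.0
t=1.40 ptr=-0.2511 togo=0.3698 n=28
t=1.45 ptr=-0.2509 togo=0.3696 n=37
t=1.50 tcp rail [-0.0615 -0.4646  0.2335] F rail [ 0.35 -0.11] rot [-3.137e+00 -1.480e-01 -1.000e-03]
```

```bash
python3 -m inch '[{"slide":[0.24,-0.16,0],"angular":[0,0,0],"claw":-1},{"slide":[0.24,-0.16,0.2],"angular":[0,0,0],"claw":-1},{"slide":[0.24,-0.16,0.4],"angular":[0,0,0],"claw":-1},{"slide":[0.24,-0.16,0.6],"angular":[0,0,0],"claw":-1},{"slide":[0.24,-0.16,0.69],"angular":[0,0,0],"claw":-1},{"slide":[0.24,-0.16,0.69],"angular":[0,0,0],"claw":-1}]'; python3 -c "
from h import *
look()"
```

```text
time: 2.1
position: [0.5427, -0.3802, 0.0555]
tool_rot: [-3.134, -0.134, 0.015]
ft_force: [-0.1, -0.8, 0.3]
grip_width: 0.014
grip_force: 0.0
t=2.10 ptr=-0.2515 togo=0.3702 n=25
t=2.15 ptr=-0.2507 togo=0.3694 n=37
t=2.20 tcp rail [-0.0053 -0.4291  0.0617] F rail [0.35 0.3 ] rot [ 3.138e+00  1.350e-01 -1.000e-03]
```

```bash
python3 -m inch '[{"slide":[0.02,-0.04,0],"angular":[0,0,0],"claw":-1},{"slide":[0.02,-0.08,0],"angular":[0,0,0],"claw":-1},{"slide":[0.02,-0.098,0],"angular":[0,0,0],"claw":-1},{"slide":[0.02,-0.116,0],"angular":[0,0,0],"claw":-1},{"slide":[0.02,-0.134,0],"angular":[0,0,0],"claw":-1},{"slide":[0.02,-0.152,0],"angular":[0,0,0],"claw":-1},{"slide":[0.02,-0.17,0],"angular":[0,0,0],"claw":-1},{"slide":[0.02,-0.188,0],"angular":[0,0,0],"claw":-1},{"slide":[0.02,-0.206,0],"angular":[0,0,0],"claw":-1},{"slide":[0.02,-0.224,0],"angular":[0,0,0],"claw":-1}]'; python3 -m inch '[{"slide":[0,-0.018,0],"angular":[0,0,0],"claw":-1},{"slide":[0,-0.036,0],"angular":[0,0,0],"claw":-1},{"slide":[0,-0.054,0],"angular":[0,0,0],"claw":-1},{"slide":[0,-0.072,0],"angular":[0,0,0],"claw":-1},{"slide":[0,-0.09,0],"angular":[0,0,0],"claw":-1},{"slide":[0,-0.108,0],"angular":[0,0,0],"claw":-1}]'; python3 -c "
from h import *
look()"
```

```text
time: 3.2
position: [0.5481, -0.3232, 0.0611]
tool_rot: [3.138, 0.139, -0.0]
ft_force: [0.2, 0.3, 0.6]
grip_width: 0.003
grip_force: 0.2
time: 3.8
position: [0.5458, -0.2961, 0.061]
tool_rot: [3.138, 0.14, -0.0]
ft_force: [-0.4, 0.5, 0.3]
grip_width: 0.004
grip_force: 0.1
t=3.80 ptr=-0.2079 togo=0.3266 n=24
t=3.85 ptr=-0.2041 togo=0.3228 n=34
t=3.90 tcp rail [ 0.0012 -0.3429  0.061 ] F rail [-0.23 -0.68] rot [-3.138 -0.141  0.   ]
```

```bash
python3 -m inch '[{"slide":[0,-0.018,0],"angular":[0,0,0],"claw":-1},{"slide":[0,-0.036,0],"angular":[0,0,0],"claw":-1},{"slide":[0,-0.054,0],"angular":[0,0,0],"claw":-1},{"slide":[0,-0.06,0],"angular":[0,0,0],"claw":-1}]' | head -2; python3 -c "
from h import *
look(2)"
```

```text
time: 4.3
position: [0.5445, -0.2807, 0.061]
t=4.30 ptr=-0.1663 togo=0.2850 n=26
t=4.35 ptr=-0.1627 togo=0.2814 n=34
t=4.40 ptr=-0.1586 togo=0.2773 n=27
t=4.45 ptr=-0.1544 togo=0.2731 n=34
t=4.50 tcp rail [ 0.0009 -0.3291  0.0611] F rail [0.76 0.63] rot [3.138 0.139 0.   ]
```

```bash
python3 -m inch '[{"slide":[0,0,-0.2],"angular":[0,0,0],"claw":-1},{"slide":[0,0,-0.4],"angular":[0,0,0],"claw":-1},{"slide":[0,-0.2,-0.4],"angular":[0,0,0],"claw":-1},{"slide":[0,-0.4,-0.4],"angular":[0,0,0],"claw":-1},{"slide":[0,-0.6,-0.4],"angular":[0,0,0],"claw":-1},{"slide":[0,-0.8,-0.4],"angular":[0,0,0],"claw":-1},{"slide":[0,-1,-0.4],"angular":[0,0,0],"claw":-1}]' | head -2;python3 -m inch '[{"slide":[0,-0.2,0],"angular":[0,0,0],"claw":-1},{"slide":[0,-0.4,0],"angular":[0,0,0],"claw":-1},{"slide":[0,-0.6,0],"angular":[0,0,0],"claw":-1},{"slide":[0,-0.8,0],"angular":[0,0,0],"claw":-1},{"slide":[0,-1,0],"angular":[0,0,0],"claw":-1},{"slide":[0,-1,0],"angular":[0,0,0],"claw":-1}]' | head -2; python3 -c "
from h import *
look(1)"
```

```text
time: 5.2
position: [0.5219, -0.031, 0.1614]
time: 5.8
position: [0.4976, 0.2255, 0.1618]
t=5.80 ptr=-0.0501 togo=0.1688 n=28
t=5.85 ptr=-0.0464 togo=0.1651 n=31
t=5.90 tcp rail [0.0008 0.1722 0.161 ] F rail [-0.64 -0.35] rot [ 3.138  0.145 -0.   ]
```

```bash
python3 -m inch '[{"slide":[0,-0.2,0],"angular":[0,0,0],"claw":-1},{"slide":[0,-0.23,0.16],"angular":[0,0,0],"claw":-1},{"slide":[0,-0.23,0.36],"angular":[0,0,0],"claw":-1},{"slide":[0,-0.23,0.4],"angular":[0,0,0],"claw":-1}]' | head -2; python3 -c "
from h import *
look(1)"
```

```text
time: 6.3
position: [0.4921, 0.2693, 0.0557]
t=6.30 ptr=-0.0124 togo=0.1311 n=26
t=6.35 ptr=-0.0097 togo=0.1284 n=31
t=6.40 tcp rail [0.0003 0.2257 0.0593] F rail [0.62 0.92] rot [ 3.136  0.135 -0.006]
```

```bash
python3 -m inch '[{"slide":[0,0.05,0],"angular":[0,0,0],"claw":-1},{"slide":[0,0.087,0],"angular":[0,0,0],"claw":-1},{"slide":[0,0.087,0],"angular":[0,0,0],"claw":-1},{"slide":[0,0.087,0],"angular":[0,0,0],"claw":-1}]' | head -2; python3 -c "
from h import *
look(1)"
```

```text
time: 6.8
position: [0.498, 0.2515, 0.0624]
t=6.80 ptr=0.0222 togo=0.0965 n=23
t=6.85 ptr=0.0256 togo=0.0931 n=28
t=6.90 tcp rail [0.0015 0.207  0.0618] F rail [-0.41  0.33] rot [-3.138e+00 -1.390e-01 -2.000e-03]
```

```bash
python3 -m inch '[{"slide":[0,0,0],"angular":[0,0,0],"claw":-1},{"slide":[0,0,0],"angular":[0,0,0],"claw":-1},{"slide":[0,0,0],"angular":[0,0,0],"claw":-1},{"slide":[0,-0.006,0],"angular":[0,0,0],"claw":-1},{"slide":[0,-0.02,0],"angular":[0,0,0],"claw":-1},{"slide":[0,-0.034,0],"angular":[0,0,0],"claw":-1},{"slide":[0,-0.048,0],"angular":[0,0,0],"claw":-1},{"slide":[0,-0.062,0],"angular":[0,0,0],"claw":-1},{"slide":[0,-0.076,0],"angular":[0,0,0],"claw":-1},{"slide":[0,-0.09,0],"angular":[0,0,0],"claw":-1}]' | head -2;python3 -m inch '[{"slide":[0,-0.014,0],"angular":[0,0,0],"claw":-1},{"slide":[0,-0.028,0],"angular":[0,0,0],"claw":-1},{"slide":[0,-0.042,0],"angular":[0,0,0],"claw":-1}]' | head -2; python3 -c "
from h import *
look(1)"
```

```text
time: 7.9
position: [0.4948, 0.2748, 0.061]
time: 8.2
position: [0.4939, 0.2852, 0.061]
t=8.20 ptr=0.1093 togo=0.0094 n=26
t=8.25 ptr=0.1101 togo=0.0086 n=31
t=8.30 tcp rail [0.001  0.2406 0.0611] F rail [0.35 0.54] rot [-3.138 -0.141 -0.   ]
```

```bash
python3 -m inch '[{"slide":[0,-0.016,0],"angular":[0,0,0],"claw":-1},{"slide":[0,-0.032,0],"angular":[0,0,0],"claw":-1},{"slide":[0,-0.048,0],"angular":[0,0,0],"claw":-1},{"slide":[0,-0.062,0],"angular":[0,0,0],"claw":-1}]' | head -2; python3 -c "
from h import *
look(1)"
```

```text
time: 8.7
position: [0.4926, 0.3008, 0.061]
t=8.70 ptr=0.1174 togo=0.0013 n=23
t=8.75 ptr=0.1163 togo=0.0024 n=31
t=8.80 tcp rail [0.0009 0.2561 0.061 ] F rail [0.37 0.78] rot [-3.138 -0.141  0.   ]
```

```bash
python3 -m inch '[{"slide":[0,-0.1,0],"angular":[0,0,0],"claw":-1},{"slide":[0,-0.12,0],"angular":[0,0,0],"claw":-1},{"slide":[0,-0.12,0],"angular":[0,0,0],"claw":-1}]' | head -2; python3 -c "
from h import *
look(2)
ctrl.get_image('wrist')
for i in range(8): ctrl.get_image('top')
look(2)"
```

```text
time: 9.1
position: [0.4894, 0.3312, 0.061]
t=9.10 ptr=0.1176 togo=0.0011 n=23
t=9.15 ptr=0.1163 togo=0.0024 n=32
t=9.20 ptr=0.1170 togo=0.0017 n=20
t=9.25 ptr=0.1158 togo=0.0029 n=30
t=9.30 tcp rail [0.0013 0.284  0.0609] F rail [-0.01  0.44] rot [ 3.137  0.138 -0.   ]
t=9.75 ptr=0.1169 togo=0.0018 n=26
t=9.80 ptr=0.1165 togo=0.0022 n=32
t=9.85 ptr=0.1155 togo=0.0032 n=24
t=9.90 ptr=0.1160 togo=0.0027 n=31
t=9.95 tcp rail [0.0011 0.2853 0.061 ] F rail [0.05 0.4 ] rot [3.138 0.14  0.   ]
```

Practically at rest within about 2 mm of the mark, and the tool is 25 mm clear of the bumper. I'll wait and watch for over three seconds.

```bash
for i in 1 2 3; do python3 -m inch '[{"slide":[0,0,0],"angular":[0,0,0],"claw":-1},{"slide":[0,0,0],"angular":[0,0,0],"claw":-1},{"slide":[0,0,0],"angular":[0,0,0],"claw":-1},{"slide":[0,0,0],"angular":[0,0,0],"claw":-1},{"slide":[0,0,0],"angular":[0,0,0],"claw":-1},{"slide":[0,0,0],"angular":[0,0,0],"claw":-1},{"slide":[0,0,0],"angular":[0,0,0],"claw":-1},{"slide":[0,0,0],"angular":[0,0,0],"claw":-1},{"slide":[0,0,0],"angular":[0,0,0],"claw":-1},{"slide":[0,0,0],"angular":[0,0,0],"claw":-1}]' | head -1; python3 -c "
from h import *
look(1)"; done; python3 -c "
from h import *
a=[ctrl.get_image(n)['color'][:,:,::-1] for n in ('top','scene')]
cv2.imwrite('pics/end.png',cv2.resize(np.vstack([a[0][130:270,190:390],a[1][150:290,150:350]]),(428,600)))"
```

```text
time: 10.95
t=10.95 ptr=0.1173 togo=0.0014 n=26
t=11.00 ptr=0.1156 togo=0.0031 n=30
t=11.05 tcp rail [0.0011 0.2853 0.061 ] F rail [ 0.21 -0.33] rot [ 3.138  0.14  -0.   ]
time: 12.05
t=12.05 ptr=0.1171 togo=0.0016 n=25
t=12.10 ptr=0.1159 togo=0.0028 n=30
t=12.15 tcp rail [0.0011 0.2853 0.061 ] F rail [-0.17  0.55] rot [ 3.138  0.14  -0.   ]
time: 13.15
t=13.15 ptr=0.1170 togo=0.0017 n=26
t=13.20 ptr=0.1158 togo=0.0029 n=30
t=13.25 tcp rail [0.0011 0.2853 0.061 ] F rail [ 0.32 -0.13] rot [ 3.138  0.14  -0.   ]
```

View pics/end.png

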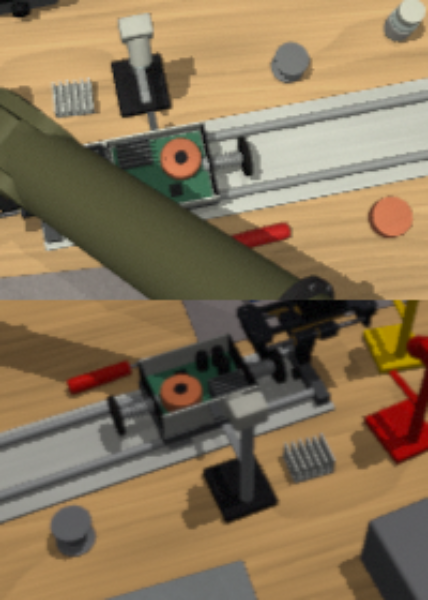

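The picture shows the chassis pointer in line with the black-and-steel station's blade (top view, crop about (152,118)). The fingers stand clear of the left bumper and the bystanders have not moved.

```bash
python3 -c "
from bench import ctrl
print(ctrl.close_job())"
```

```text
the job is handed in; nothing more can be done
None
```

The job is handed in: the carriage came to rest with its pointer about 2 mm from the mark, and I watched it stay there untouched for over 4 s (about 13 s of the 42 s used), though the hand-in returned no verdict.

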